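# Lock the chip in the programmer and start it

## Robot

A 6-joint arm with a two-finger parallel gripper is mounted at the origin on the work surface. World frame = base frame: x ahead of the robot, y to its left, z up, the work surface at z = 0. Lengths are in m, angles in rad, forces in N, time in s.
With the tool pointing down it reaches from about 0.25 to 0.725 m from the base axis. Payload 4 kg.
Tool frame: the origin (TCP) lies midway between the tips of the shut fingers; the grasp point (between the pads) lies 19 mm behind it; z points along the fingers, y is the direction in which the jaws open and shut (so a half turn about z gives the same grasp; the last joint's range is limited). The gripper opens to 85 mm and grips with 20 to 120 N. Pads are 22 mm wide; open, the fingers measure 114 mm over their backs; the gripper's body (76 mm by 85 mm) begins 54 mm behind the grasp point. The pads swing forward as they close: fully open they stand 13 mm farther back than shut.
Start: joints at [1.208, 0.241, 0.005, 1.335, 0, 1.571], TCP at [0.177, 0.467, 0.198] pointing down, gripper open.
Joint ranges: [-2.72, 2.72], [-1.05, 1.87], [-1.09, 1.28], [-1.99, 2.15], [-1.42, 1.44], [-3.14, 3.14]. Speed limits (rad/s): [2.79, 2.79, 3.14, 3.14, 3.14, 3.14].

## Interface

Orientations are given as a unit quaternion [x, y, z, w].
In Python, from workcell import monitor, cams, order gives the robot as it stands.
- The arm moves only by the tool send_rows, never from a script. Its argument "moves" is a list of rows, each a list of 4 numbers: the shift along the tool's x, y, z as a fraction of full scale, then the turn about the tool's z as a fraction of full scale. A call has 1 to 20 rows; each row shifts and turns the commanded pose from where the row before left it, along the tool's axes as they then stand; what a row does not reach is not made up. Full scale, the value 1, is 100 cm for a shift and 0.1 rad for a turn. A row lasts 1/10 s, in which the tool goes at most 50 mm and 8.59 degrees, less where a joint would pass 70% of its speed; a pose out of reach is approached as far as the arm can. A call with a number of a shift or a turn outside -1 to 1 is refused whole. A call with a gripper value outside its range is refused whole. "claw" is the gripper's target within -1 to 1 (fully open at 1, half-way at 0, shut at -1), set as the call begins (left out, the last holds). The fingers move at their own pace and stop on an object; the grip force is fixed at half the most. Time passes only in rows, so rows that do not move let the fingers close. It gives the time, the measured TCP pose, the force and the opening at its end, in the units of the state.
- monitor.get_obs(): the state, without advancing time (a new reading comes with each control period).
- cams.camera(name): name is "scene" or "top" or "wrist"; returns (picture, depth): 384x512x3 uint8, blue, green, red; 384x512 float32, m along the optical axis (not along the pixel's ray), 0 where there is no reading.
- cams.camera_info(name): a dict with "intrinsics" (3x3 intrinsics, pixels), "T" (4x4, takes a point from camera to world coordinates); the wrist camera has in their place "mount" (4x4, takes a point from camera to tool coordinates, whose origin is the TCP and whose axes are the flange's). Camera axes: x right, y up, looking along -z (the intrinsics and any distortion apply to the point x, -y, -z); pixel columns grow to the right and rows downward; lengths in m; the calibration is good to about 2 mm. A picture is of the moment at which its call begins: read the wrist's pose just before it. camera_info takes no time and is no camera call.
- order.job_done(): hands the job in, once; it reports no verdict.
The state is a dict: "clock": time; "joint_pos": joint angles; "joint_vel": joint speeds; "tau": joint torques, N m; "eef_pos": TCP position; "tool_rot": TCP orientation; "ft_force": force on the tool from outside, world axes, zero at the start; "ft_torque": the same for the moment, N m; "grip_width": finger opening in m.
Only numpy, scipy, OpenCV 4.12 (cv2) and the standard library are available. Lean on these libraries where they do the work, as an engineer would, in place of code of your own. Each camera call takes 0.05 s, during which the arm holds its last target.

## Task

One of the four sockets on the chip programmer has a chip in it. Lock that socket by gently pushing its lever down until it lies flat, then gently press the start key, the big rectangular one, right down and let it go. Do not touch the chip, leave the levers of the empty sockets up and the small round keys unpressed, and do not disturb the things lying around.

Things in the scene. Friction and masses are not known exactly. Their poses are not given: they have to be found in the camera images.
- programmer: Desktop chip programmer: flat grey box 240 (x) x 345 (y) x 52 mm high, fixed to the bench. Origin: centre of its underside, on the bench; z up, x away from the robot, y to the left (it may be turned up to 0.35 rad). On its top (52 mm above the bench) sit four socket modules side by side along y, and a black strip on the right (-y) end with a display and three keys.
- socket_a: The socket module that holds the chip; it may be in any of the four places. Aluminium plate 150 (x) x 59 (y) x 3 mm with a grey lever-closed (zero insertion force) chip socket 74 (x) x 24 (y) mm, reaching from x = -25 to +49 mm, top 13 mm above the module's origin. Origin: centre of the plate's underside, 52 mm above the bench. Axes as the programmer's. Each socket has a lever on its left (+y) side at the end nearer the robot. The modules stand 62 mm apart.
- lever_a (a joint): Lever of the socket that holds the chip: 3 mm steel rod with a black ball knob 9 mm across, knob centre 34 mm from the pivot. 0 = upright (socket open); it grows to 1.571 = lying flat towards the robot (module's -x; socket locked). Starts between 0 and 0.25. Stiff: about 1.5 N at the knob moves it, it stays where it is left, no spring.
- lever_a_pivot (a point): Pivot of that lever, 60.5 mm above the bench; in the module's frame at (-19, +16.5, +8.5) mm. Its axis runs along the module's y.
- lever_a_knob (a point): Centre of that lever's knob; it moves with the lever: 34 mm above the pivot when upright, 34 mm to the module's -x side of it and level with it when flat.
- chip: The 40-pin black chip, 52 x 14 mm, loose in the slots of the open socket_a, lying along its x. Origin: centre of the leg tips' plane, 61 mm above the bench; its top is 8.5 mm higher. 12 g.
- socket_a_seat (a point): Where the chip's origin belongs in socket_a: in the module's frame at (12, 0, 9) mm.
- lever_b (a joint): Lever of the empty socket b, same form and values as lever_a; starts upright, between 0 and 0.25, and stays so.
- lever_b_knob (a point): Centre of the knob of lever_b.
- lever_c (a joint): Lever of the empty socket c, same form and values as lever_a; starts upright, between 0 and 0.25, and stays so.
- lever_c_knob (a point): Centre of the knob of lever_c.
- lever_d (a joint): Lever of the empty socket d, same form and values as lever_a; starts upright, between 0 and 0.25, and stays so.
- lever_d_knob (a point): Centre of the knob of lever_d.
- start_key (a joint): Start key: the big rectangular key, 22 (x) x 42 (y) mm, on the strip at the programmer's right, at the end nearer the robot. 0 = up, 0.004 m = fully down; springs back; 1.4 N begins to move it, 4.2 N puts it fully down.
- start_key_top (a point): Centre of the start key's upper face, 58 mm above the bench when up; in the programmer's frame at (-78, -126.5, +58) mm.
- menu_key (a joint): Left one of the two small round keys (13 mm across) in the middle of the strip, between the start key and the display; values as the start key.
- stop_key (a joint): Right one of the two small round keys, 46 mm to the right of the menu key; values as the start key.
- menu_key_top (a point): Centre of the menu key's upper face, 66 mm beyond (+x) and 23 mm left of the start key's.
- stop_key_top (a point): Centre of the stop key's upper face, 66 mm beyond (+x) and 23 mm right of the start key's.
- spare_1: Loose 28-pin chip, 37 x 14 x 8.5 mm, on a grey foam pad (110 x 80 x 10 mm) left of the programmer. Origin: centre of its underside.
- spare_2: The other loose 28-pin chip on the pad, same form.
- screwdriver: Loose screwdriver, 170 mm long, lying to the right of the programmer along its own x.
- solder_reel: Loose reel of solder wire, 58 mm across, 44 mm high, standing beyond the programmer. Origin: centre of its underside.
Things that resemble listed ones, but are neither listed nor needed, are in the scene too. What is shaped like the chip but turquoise is not meant.

How it is judged:
By the outcome, as a careful person would: the job done as asked, in the order asked, and still so for the second after the job is handed in, with the robot touching nothing.
It also fails if it takes over 40 s, if anything falls off the work surface, if the arm or the gripper's body presses on something with over 40 N, if the wrist force passes 120 N, or if a joint passes its speed limit or range.

## Working session

There is one attempt and no reset: what is moved stays moved. The work goes in short steps, Python scripts to look and compute and a tool call to move; the robot and the scene stay as the last step left them, time stands still between calls to the robot, and variables do not carry over. Pictures are saved under pics/ and viewed, and the job is handed in when it is done.

Besides the shell and the picture viewer there is one more tool, called as name([rows], argument=value, ...), one row to a line, values as JSON. send_rows: Moves the arm, as the interface text tells. Its arguments: {"type":"object","properties":{"moves":{"type":"array","items":{"type":"array","items":{"type":"number","minimum":-1,"maximum":1}}},"claw":{"type":"number"}},"required":["moves"]}

```bash
ls; mkdir -p pics
python3 - <<'E'
from workcell import monitor,cams,order
import cv2,numpy as np
np.set_printoptions(precision=4,suppress=True)
o=monitor.get_obs();print({k:np.round(v,4) for k,v in o.items()})
for n in("scene","top"):
    im,d=cams.camera(n);cv2.imwrite(f"pics/{n}0.png",im);np.save(f"pics/{n}0d.npy",d)
    i=cams.camera_info(n);print(n,i)
print(cams.camera_info("wrist"))
E
```

```text
pics
{'clock': np.float64(0.0), 'joint_pos': array([ 1.208 ,  0.2414,  0.0037,  1.3352, -0.    ,  1.5708]), 'joint_vel': array([-0.0012,  0.0001, -0.0017,  0.0004,  0.0005,  0.0004]), 'tau': array([  0.0014, -37.2314,  25.241 ,   0.0168,   0.0001,   0.    ]), 'eef_pos': array([0.1772, 0.4668, 0.1971]), 'tool_rot': array([ 0.1804,  0.9836, -0.001 , -0.0002]), 'ft_force': array([-0.5574,  0.5094,  0.1935]), 'ft_torque': array([ 0.0281, -0.0144,  0.0195]), 'grip_width': np.float64(0.0855)}
scene {'intrinsics': array([[402.069 ,   0.    , 254.9692],
       [  0.    , 402.069 , 198.3286],
       [  0.    ,   0.    ,   1.    ]]), 'T': array([[-0.2193, -0.7028,  0.6768,  1.1685],
       [ 0.9757, -0.1592,  0.1508,  0.1732],
       [ 0.0018,  0.6934,  0.7206,  0.6888],
       [ 0.    ,  0.    ,  0.    ,  1.    ]])}
top {'intrinsics': array([[398.0162,   0.    , 259.5201],
       [  0.    , 398.0162, 190.656 ],
       [  0.    ,   0.    ,   1.    ]]), 'T': array([[-0.0085,  0.9959, -0.0899,  0.501 ],
       [-0.9994, -0.0114, -0.0314,  0.0275],
       [-0.0323,  0.0896,  0.9955,  0.9116],
       [ 0.    ,  0.    ,  0.    ,  1.    ]])}
{'intrinsics': array([[281.5854,   0.    , 253.1244],
       [  0.    , 281.5854, 191.4676],
       [  0.    ,   0.    ,   1.    ]]), 'mount': array([[-0.0007,  0.9662,  0.258 ,  0.0657],
       [ 1.    ,  0.0007,  0.    ,  0.0004],
       [-0.0001,  0.258 , -0.9662, -0.1746],
       [ 0.    ,  0.    ,  0.    ,  1.    ]])}
```

View pics/top0.png

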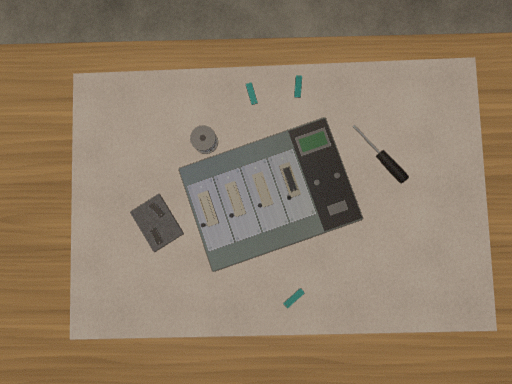

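View pics/scene0.png

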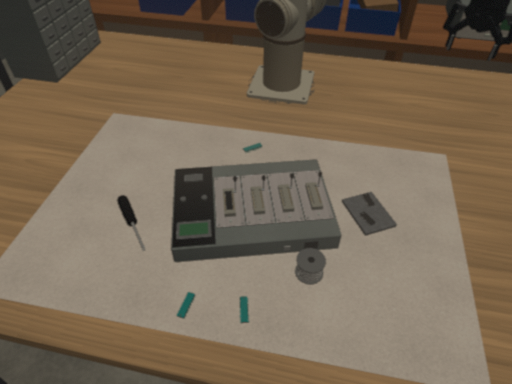

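The top picture shows the programmer, turned, with its black strip at the right and a black chip in the rightmost socket at about (290,180). That socket's lever knob is at about (289,197). The start key is at (338,208) and the round keys at (317,182) and (337,175). Next I'll take close crops and measure.

```bash
cat > h.py <<'E'
import cv2,numpy as np
from workcell import monitor,cams
np.set_printoptions(precision=4,suppress=True)
def KT(n):
    i=cams.camera_info(n)
    if n!="wrist": return i["intrinsics"],i["T"]
    from scipy.spatial.transform import Rotation as R
    o=monitor.get_obs();W=np.eye(4);W[:3,:3]=R.from_quat(o["tool_rot"]).as_matrix();W[:3,3]=o["eef_pos"]
    return i["intrinsics"],W@i["mount"]
def ray(K,T,uv):
    d=np.array([(uv[0]-K[0,2])/K[0,0],-(uv[1]-K[1,2])/K[1,1],-1.]);return T[:3,3],T[:3,:3]@d
def plane(K,T,uv,z):
    o,d=ray(K,T,uv);return o+d*(z-o[2])/d[2]
def proj(K,T,p):
    q=T[:3,:3].T@(np.asarray(p)-T[:3,3]);return np.array([K[0,2]+K[0,0]*q[0]/-q[2],K[1,2]-K[1,1]*q[1]/-q[2]])
def cloud(K,T,d):
    v,u=np.indices(d.shape);x=(u-K[0,2])/K[0,0]*d;y=-(v-K[1,2])/K[1,1]*d
    return np.stack([x,y,-d],-1)@T[:3,:3].T+T[:3,3]
def tri(rs):
    A=0;b=0
    for o,d in rs:
        d=d/np.linalg.norm(d);P=np.eye(3)-np.outer(d,d);A=A+P;b=b+P@o
    p=np.linalg.solve(A,b);return p,[np.linalg.norm((np.eye(3)-np.outer(d,d)/(d@d))@(p-o)) for o,d in rs]
E
python3 - <<'E'
from h import *
for n,(a,b,c,d) in {"top":(170,110,370,280),"scene":(160,150,345,265)}.items():
    im=cv2.imread(f"pics/{n}0.png")[b:d,a:c];cv2.imwrite(f"pics/{n}0c.png",cv2.resize(im,None,fx=4,fy=3.5 if 0 else 4,interpolation=cv2.INTER_CUBIC)[:600 if 0 else None])
    print(im.shape)
K,T=KT("top");d=np.load("pics/top0d.npy");im=cv2.imread("pics/top0.png")
P=cloud(K,T,d);z=P[...,2]
print("bench z",np.median(z[320:330,100:250]),"pad",np.median(z[230:235,140:145]))
m=((z>.035)&(z<.08)&(d>0)).astype(np.uint8)
cs,_=cv2.findContours(m,0,2);c=max(cs,key=cv2.contourArea)
r=cv2.minAreaRect(c);box=cv2.boxPoints(r);print(box)
W=np.array([plane(K,T,p,.052) for p in box]);print(W)
print("sides",np.linalg.norm(np.roll(W,-1,0)-W,axis=1),"c",W.mean(0))
E
```

```text
(170, 200, 3)
(115, 185, 3)
bench z 6.37635764748623e-05 pad 0.007766474562653447
[[175.7988 167.9093]
 [327.0088 115.2559]
 [363.2193 219.2451]
 [212.0093 271.8985]]
[[ 0.6309  0.2381  0.052 ]
 [ 0.7431 -0.095   0.052 ]
 [ 0.5147 -0.1667  0.052 ]
 [ 0.4054  0.1577  0.052 ]]
sides [0.3515 0.2393 0.3423 0.2394] c [0.5735 0.0335 0.052 ]
```

View pics/top0c.png

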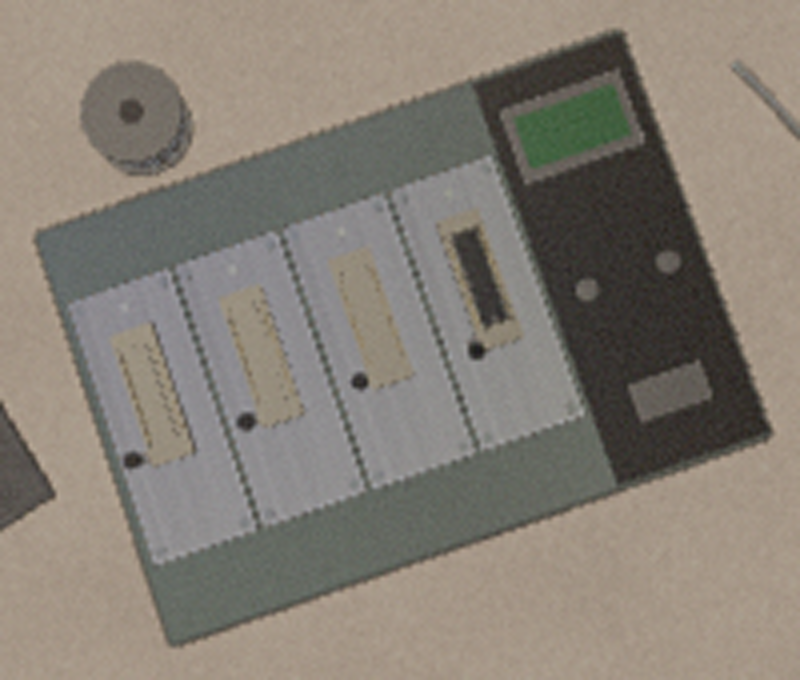

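View pics/scene0c.png

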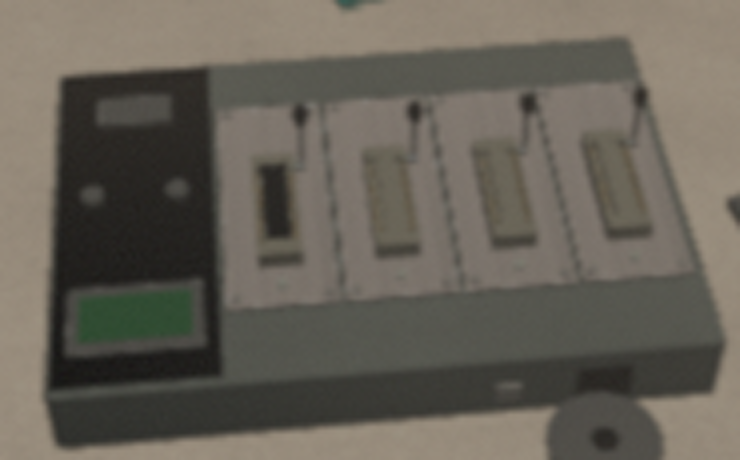

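The crops confirm that the rightmost socket, next to the strip, is the one with the black chip. It sits at (290,180) in the top picture and (228,200) in the scene picture. Possible lookalikes are the three empty sockets, whose knobs are at (203,225), (231,215) and (260,205), and the turquoise chips. Now I'll work out the geometry.

Run:
```python
from h import *
K,T=KT("top");K2,T2=KT("scene")
g=cv2.cvtColor(cv2.imread("pics/top0.png"),cv2.COLOR_BGR2GRAY);g2=cv2.cvtColor(cv2.imread("pics/scene0.png"),cv2.COLOR_BGR2GRAY)
def cen(g,uv,r,lo,hi):
    u,v=map(int,np.round(uv));w=g[v-r:v+r+1,u-r:u+r+1];m=((w>=lo)&(w<=hi)).astype(np.uint8)
    n,l,s,c=cv2.connectedComponentsWithStats(m);k=1+np.argmax(s[1:,4]);return c[k]+[u-r,v-r],s[k,4]
for n,uv,r in(("start",(337.5,207.5),13),("menu",(317,182.5),6),("stop",(337,175.5),6)):
    c,a=cen(g,uv,r,75,255);p=plane(K,T,c,.058)
    s=proj(K2,T2,p);print(n,c,a,p,"scene pred",s)
    vars()[n]=p
y=menu-stop; print("yaw from keys",np.arctan2(-y[0],y[1]),np.linalg.norm(y))
mid=(menu+stop)/2;x=mid-start;print("yaw x",np.arctan2(x[1],x[0]),np.linalg.norm(x))
# rigid fit with box corners + keys
L=[(-78,-126.5),(-12,-103.5),(-12,-149.5),(120,172.5),(120,-172.5),(-120,-172.5),(-120,172.5)]
Wd=[start[:2],menu[:2],stop[:2],(.6309,.2381),(.7431,-.095),(.5147,-.1667),(.4054,.1577)]
L=np.array(L)/1000;Wd=np.array(Wd)
a=L-L.mean(0);b=Wd-Wd.mean(0)
yaw=np.arctan2((a[:,0]*b[:,1]-a[:,1]*b[:,0]).sum(),(a*b).sum());R=np.array([[np.cos(yaw),-np.sin(yaw)],[np.sin(yaw),np.cos(yaw)]])
t=Wd.mean(0)-R@L.mean(0);print("yaw",yaw,"t",t);print("res",Wd-(L@R.T+t))
for n,A,B in(("a",(289.25,197.5),(235,178.5)),("b",(259.6,205.1),(263.5,178)),("c",(231.5,215.2),(292,175.5)),("d",(203.1,224.9),(320,174.3))):
    cA,sA=cen(g,A,6,0,62);cB,sB=cen(g2,B,4,0,60)
    p,r=tri([ray(K,T,cA),ray(K2,T2,cB)]);l=R.T@(p[:2]-t);print(n,cA,sA,cB,sB,p,np.round(r,4),"prog frame",l)
```

```text
start [337.0904 207.3723] 188 [ 0.5404 -0.1108  0.058 ] scene pred [193.7492 176.8717]
menu [316.2917 182.    ] 24 [ 0.5954 -0.0678  0.058 ] scene pred [204.396  196.6126]
stop [336.5 175. ] 26 [ 0.61   -0.1113  0.058 ] scene pred [183.2158 198.1352]
yaw from keys 0.3234832618555409 0.0459420537376342
yaw x 0.3287466093714744 0.06579172942725962
yaw 0.32483283817072256 t [0.5736 0.0338]
res [[ 0.0003  0.0002]
 [ 0.0001  0.0004]
 [ 0.      0.0004]
 [-0.0014  0.0026]
 [ 0.0007 -0.0036]
 [-0.0003  0.0013]
 [ 0.0005 -0.0012]]
a [288.7 197.3] 10 [234.5 178.5] 8 [ 0.5606 -0.0071  0.093 ] [0.0005 0.0005] prog frame [-0.0254 -0.0346]
b [259.5 205. ] 8 [263.3333 177.5   ] 6 [0.5453 0.0531 0.0944] [0.0004 0.0004] prog frame [-0.0207  0.0274]
c [231.2 215. ] 10 [291.6667 175.5556] 9 [0.5253 0.1117 0.0941] [0.0003 0.0003] prog frame [-0.021   0.0893]
d [202.6667 224.8889] 9 [319.5 174. ] 6 [0.5056 0.1704 0.093 ] [0.0006 0.0006] prog frame [-0.0209  0.1512]
```

send_rows([
  [-0.034,-0.018,0,0],
  [-0.034,-0.018,0,0],
  [-0.034,-0.018,0,0],
  [-0.034,-0.018,0,0],
  [-0.034,-0.018,0,0],
  [-0.034,-0.018,0,0],
  [-0.034,-0.018,0,0],
  [-0.034,-0.018,0,0],
  [-0.034,-0.018,0,0],
  [-0.034,-0.018,0,0],
  [-0.034,-0.018,0,0],
  [-0.034,-0.018,0,0],
  [-0.034,-0.018,0,0],
  [-0.034,-0.018,0,0],
  [-0.034,-0.018,0,0],
  [-0.034,-0.018,0,0],
], claw=-1)

```text
clock: 1.7
eef_pos: [0.5843, 0.0038, 0.1974]
tool_rot: [0.181, 0.984, -0.0, -0.001]
ft_force: [0.3, 0.3, 0.3]
grip_width: 0.0002
```

send_rows([
  [0,0,0,-1],
  [0,0,0,-1],
  [0,0,0,-1],
  [0,0,0,-1],
  [0,0,0,-1],
  [0,0,0,-1],
  [0,0,0,-0.88],
  [0,0,0,0],
])

```text
clock: 2.5
eef_pos: [0.5834, 0.0051, 0.1974]
tool_rot: [-0.162, 0.987, 0.0, -0.001]
ft_force: [0.4, -0.2, 0.1]
grip_width: 0.0002
```

```bash
cat >> h.py <<'E'
Y=.325;Rp=np.array([[np.cos(Y),-np.sin(Y)],[np.sin(Y),np.cos(Y)]]);tp=np.array([.5736,.0338])
def P2W(x,y,z):
    q=Rp@[x,y]+tp;return np.array([q[0],q[1],z])
def W2P(p): return np.r_[Rp.T@(np.asarray(p)[:2]-tp),p[2]]
def goto(x,y,z):
    from scipy.spatial.transform import Rotation as R
    o=monitor.get_obs();return R.from_quat(o["tool_rot"]).as_matrix().T@(P2W(x,y,z)-o["eef_pos"])
def me():
    o=monitor.get_obs();print("prog TCP",W2P(o["eef_pos"]),"F",o["ft_force"],"tq",o["ft_torque"],"t",o["clock"],"q",o["joint_pos"])
E
python3 - <<'E'
from h import *
me();print(goto(0,-.0285,.11))
K,T=KT("wrist");im,d=cams.camera("wrist")
for n,p in (("knob",(-.0254,-.0346,.093)),("chiptop",(.012,-.051,.0695)),("start",(-.078,-.1265,.058)),("tcp",None)):
    w=P2W(*p) if p else monitor.get_obs()["eef_pos"];q=proj(K,T,w);print(n,q);cv2.drawMarker(im,tuple(int(v) for v in q),(0,0,255),0,8,1)
cv2.imwrite("pics/w1.png",cv2.resize(im,(800,600)))
E
```

```text
prog TCP [ 0.0002 -0.0303  0.1974] F [ 0.4247 -0.1824  0.0834] tq [ 0.0248  0.0052 -0.0473] t 2.5 q [ 0.0088  0.4104  0.2426  1.4044  0.     -0.3162]
[0.     0.0018 0.0874]
knob [248.0813 157.7805]
chiptop [233.8077 188.4344]
start [162.1022 103.9982]
tcp [252.2887 218.9554]
```

View pics/w1.png

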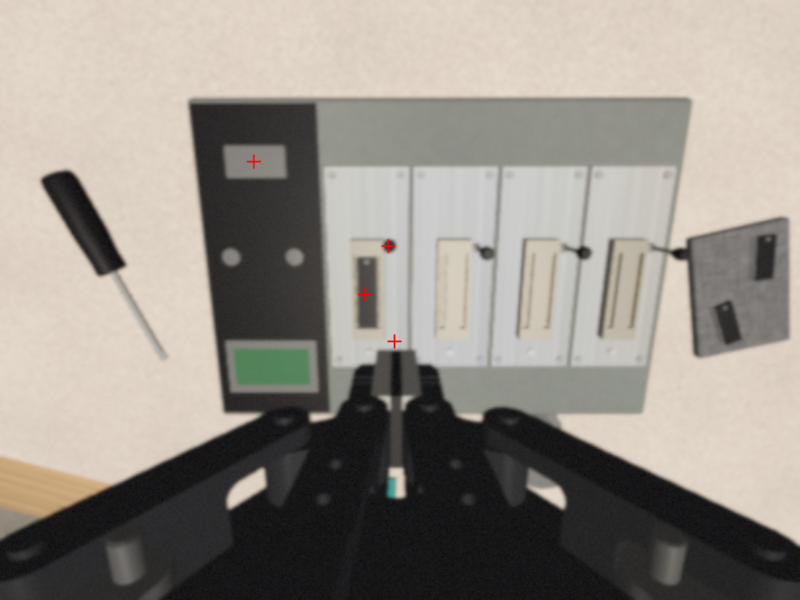

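The wrist view lines up with the model. My predicted markers fall on the knob (388,246), the chip (365,295) and the start key (254,161). Next I'll descend behind the knob.

send_rows([
  [0,0.002,0.03,0],
  [0,0,0.03,0],
  [0,0,0.027,0],
  [0,0,0.02,0],
  [0,0,0.01,0],
  [0,0,0,0],
])

```text
clock: 3.15
eef_pos: [0.5818, 0.007, 0.0793]
tool_rot: [-0.161, 0.987, 0.0, -0.002]
ft_force: [-0.6, 0.4, 0.6]
grip_width: -0.0001
```

Run:
```python
from h import *
me()
K,T=KT("wrist");im,d=cams.camera("wrist")
cv2.imwrite("pics/w2.png",cv2.resize(im[40:300,130:400],None,fx=2.2,fy=2.2))
im,d=cams.camera("scene");cv2.imwrite("pics/s2.png",cv2.resize(im[100:260,160:360],None,fx=3.5,fy=3.5))
```

```text
prog TCP [-0.0008 -0.028   0.0793] F [-0.5921  0.416   0.5739] tq [-0.0354 -0.0009 -0.0366] t 3.15 q [ 0.0121  0.4776  0.0326  1.1294  0.     -0.3122]
```

View pics/w2.png

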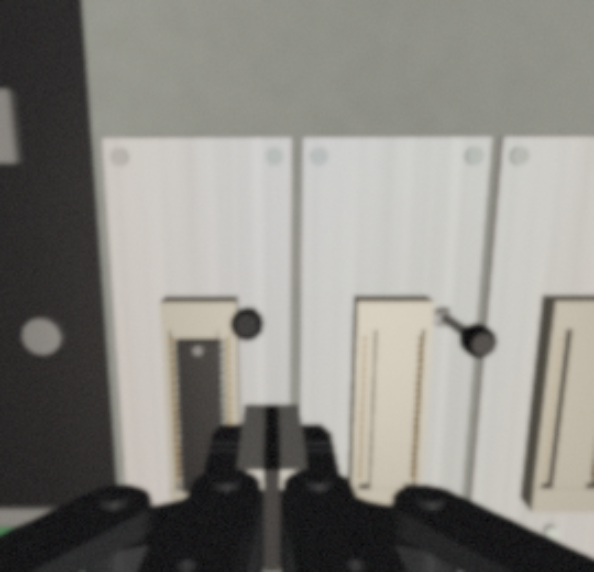

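View pics/s2.png

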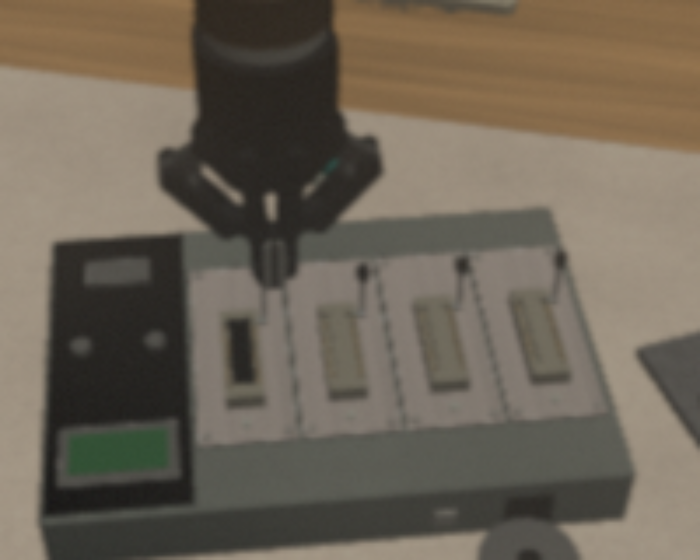

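The wrist view shows the knob (247,323) partly off the finger's edge (tips at 243 to 303), and the chip is clear of the fingers. I'll shift 3 mm to the right, then push towards the robot.

send_rows([
  [0.0,-0.003,0,0],
  [0.004,0,0,0],
  [0.003,0,0,0],
  [0.003,0,0,0],
  [0.003,0,0,0],
  [0.003,0,0,0],
  [0.003,0,0,0],
  [0,0,0,0],
])

```text
clock: 4.05
eef_pos: [0.5656, -0.002, 0.081]
tool_rot: [-0.162, 0.987, 0.0, -0.0]
ft_force: [0.4, -0.1, -0.5]
grip_width: 0.0
```

Run:
```python
from h import *
me()
im,d=cams.camera("wrist")
cv2.imwrite("pics/w3.png",cv2.resize(im[40:300,130:400],None,fx=2.2,fy=2.2))
```

```text
prog TCP [-0.019  -0.0314  0.081 ] F [ 0.3998 -0.1254 -0.4647] tq [-0.0091  0.0196  0.0203] t 4.05 q [-0.0035  0.4437 -0.0176  1.1099 -0.0001 -0.3286]
```

View pics/w3.png

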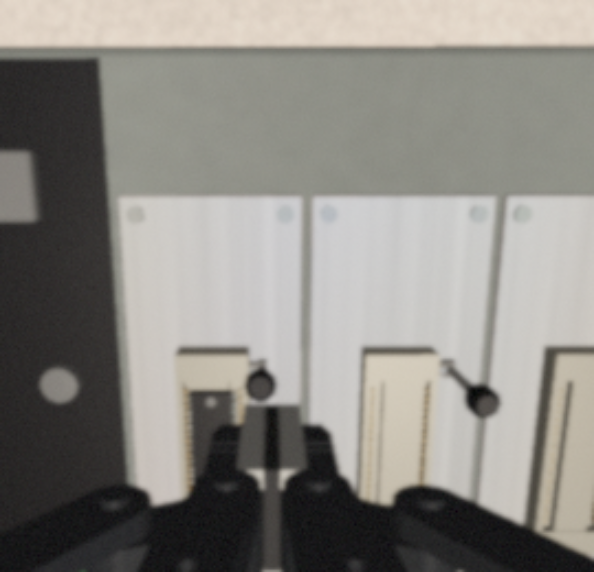

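send_rows([
  [0.003,0,0.001,0],
  [0.003,0,0.001,0],
  [0.003,0,0,0],
  [0.003,0,0,0],
  [0,0,0,0],
])

```text
clock: 4.6
eef_pos: [0.5543, -0.0058, 0.079]
tool_rot: [-0.162, 0.987, 0.0, -0.0]
ft_force: [-0.1, 0.0, 0.0]
grip_width: 0.0001
```

Run:
```python
from h import *
me()
im,d=cams.camera("wrist")
cv2.imwrite("pics/w4.png",cv2.resize(im[40:300,130:400],None,fx=2.2,fy=2.2))
```

```text
prog TCP [-0.031  -0.0314  0.079 ] F [-0.1236  0.0414  0.0145] tq [-0.0024 -0.0403 -0.0143] t 4.6 q [-0.0105  0.4247 -0.0534  1.0931 -0.     -0.3356]
```

View pics/w4.png

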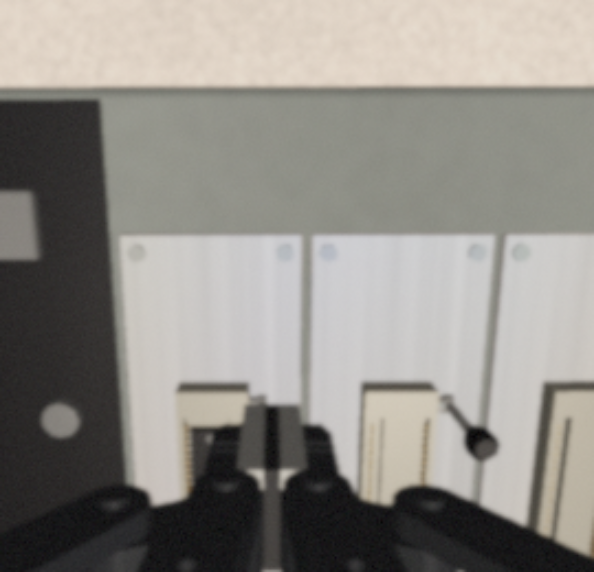

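Run:
```python
from h import *
im,d=cams.camera("scene");cv2.imwrite("pics/s4.png",cv2.resize(im[100:260,160:360],None,fx=4,fy=3.7,interpolation=2))
imt,dt=cams.camera("top");cv2.imwrite("pics/t4.png",cv2.resize(imt[110:280,190:370],None,fx=3.5,fy=3.5,interpolation=2))
K,T=KT("wrist")
for n,p in (("knob.19",(-.0254,-.0345,.093)),("tcp",W2P(monitor.get_obs()["eef_pos"])),("pivot",(-.019,-.0345,.0605)),("knobmoved",(-.019-.024,-.0345,.0845))):
    q=proj(K,T,P2W(*p));print(n,(q-[130,40])*2.2)
K,T=KT("scene");print(proj(K,T,P2W(-.0254,-.0345,.093)))
```

```text
knob.19 [258.1422 427.5223]
tcp [268.9885 393.4544]
pivot [260.1129 405.7621]
knobmoved [258.3479 358.428 ]
[234.8033 178.4927]
```

View pics/s4.png

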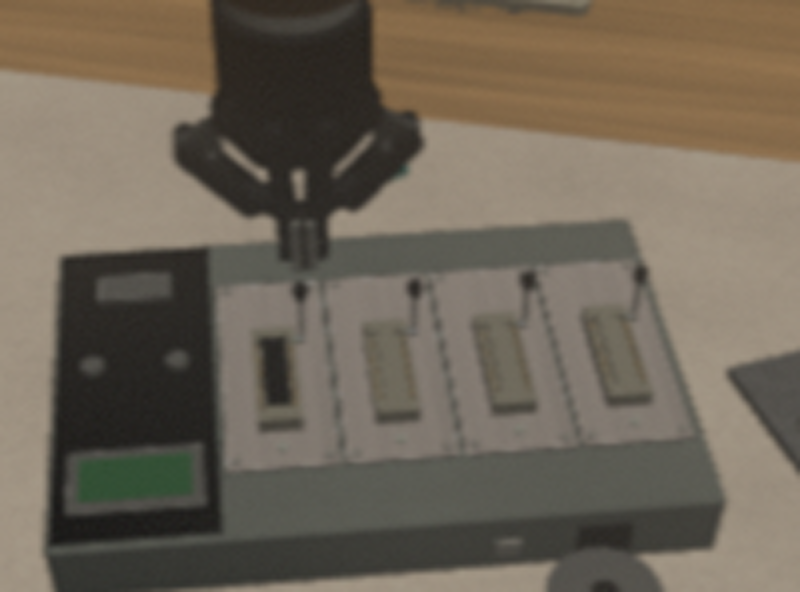

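View pics/t4.png

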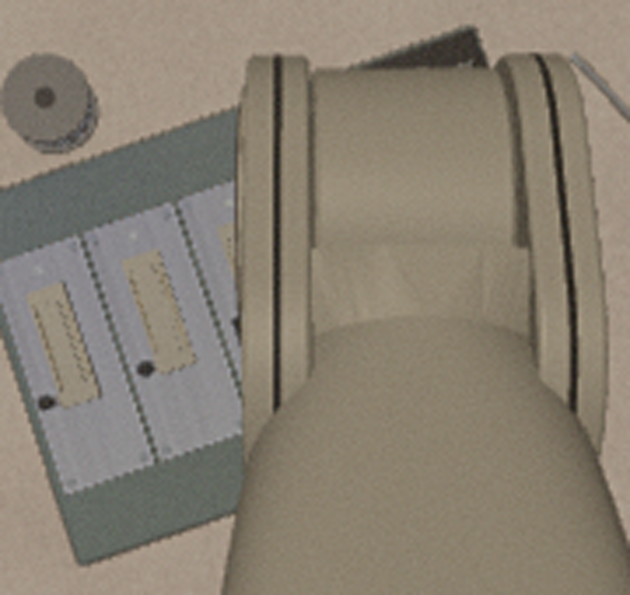

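Run:
```python
from h import *
K,T=KT("scene");o=monitor.get_obs()
q=proj(K,T,o["eef_pos"]);print("tcp full",q,"crop",(q-[160,100])*[4,3.7])
for p in [(-.031,-.0314,.1),(-.031,-.0314,.12),(-.031,-.0314,.079),(-.06,-.0314,.079)]:
    print(p,(proj(K,T,P2W(*p))-[160,100])*[4,3.7])
im,d=cams.camera("scene");P=cloud(K,T,d)
for uv in [(235,168),(236,165),(233,169),(238,169),(235,173),(235,162)]:
    print(uv,d[uv[1],uv[0]],W2P(P[uv[1],uv[0]]))
cv2.imwrite("pics/s5.png",cv2.resize(im[140:200,210:270],None,fx=10,fy=10,interpolation=2))
```

```text
tcp full [236.2374 181.4718] crop [304.9495 301.4458]
(-0.031, -0.0314, 0.1) [303.7885 274.7351]
(-0.031, -0.0314, 0.12) [302.5686 249.0335]
(-0.031, -0.0314, 0.079) [305.0266 300.818 ]
(-0.06, -0.0314, 0.079) [301.3212 267.9342]
(235, 168) 0.83830655 [-0.0194 -0.0333  0.1285]
(236, 165) 0.83284837 [-0.0195 -0.0309  0.1365]
(233, 169) 0.83941185 [-0.0191 -0.0376  0.1263]
(238, 169) 0.8428858 [-0.0207 -0.027   0.124 ]
(235, 173) 0.9403263 [-0.0874 -0.0311  0.0522]
(235, 162) 0.82374215 [-0.0173 -0.0328  0.1468]
```

View pics/s5.png

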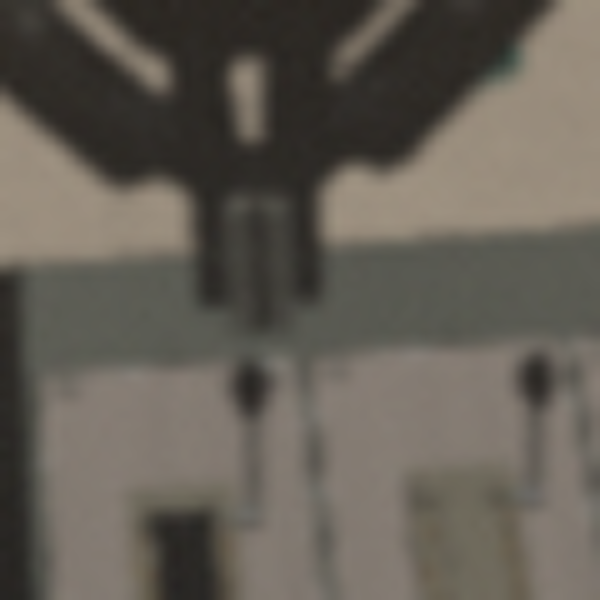

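Run:
```python
from h import *
K,T=KT("wrist");im,d=cams.camera("wrist");P=cloud(K,T,d)
for z in(.079,.09,.1,.11,.12):
  for x in (-.031,-.042): print(x,z,(proj(K,T,P2W(x,-.0314,z))-[130,40])*2.2)
c=[]
for v in range(215,260,5):
    print(v,[ (round(float(d[v,u]),3),W2P(P[v,u])) for u in (248,)])
print("plate",W2P(P[170,250]),W2P(P[100,250]))
print(monitor.get_obs()["tool_rot"])
ims,ds=cams.camera("scene");K,T=KT("scene");Ps=cloud(K,T,ds)
for v in range(165,182): print(v,[W2P(Ps[v,u]) for u in (235,)])
```

```text
-0.031 0.079 [269.3056 391.1232]
-0.042 0.079 [269.2612 355.9881]
-0.031 0.09 [269.2413 404.7188]
-0.042 0.09 [269.1932 367.6384]
-0.031 0.1 [269.1758 418.596 ]
-0.042 0.1 [269.1236 379.5527]
-0.031 0.11 [269.102  434.1965]
-0.042 0.11 [269.0452 392.9743]
-0.031 0.12 [269.0186 451.8629]
-0.042 0.12 [268.9563 408.2085]
215 [(0.213, array([-0.0234, -0.0348,  0.0525]))]
220 [(0.205, array([-0.0228, -0.0346,  0.0614]))]
225 [(0.146, array([-0.0413, -0.0336,  0.1175]))]
230 [(0.139, array([-0.0414, -0.0335,  0.1243]))]
235 [(0.134, array([-0.0411, -0.0334,  0.1298]))]
240 [(0.129, array([-0.041 , -0.0333,  0.1351]))]
245 [(0.124, array([-0.0411, -0.0332,  0.1404]))]
250 [(0.118, array([-0.0413, -0.0331,  0.1457]))]
255 [(0.115, array([-0.0411, -0.0331,  0.1496]))]
plate [-0.0581 -0.0332  0.0533] [-0.1063 -0.033   0.053 ]
[-0.1619  0.9868  0.      0.0001]
165 [array([-0.0192, -0.033 ,  0.137 ])]
166 [array([-0.02  , -0.0331,  0.1335])]
167 [array([-0.0215, -0.0331,  0.1294])]
168 [array([-0.0202, -0.0332,  0.1278])]
169 [array([-0.0199, -0.0334,  0.1253])]
170 [array([-0.0195, -0.0335,  0.1228])]
171 [array([-0.0201, -0.0335,  0.1195])]
172 [array([-0.0186, -0.0337,  0.118 ])]
173 [array([-0.0886, -0.0311,  0.0512])]
174 [array([-0.0855, -0.0313,  0.0508])]
175 [array([-0.0827, -0.0315,  0.0503])]
176 [array([-0.0278, -0.0337,  0.0981])]
177 [array([-0.0263, -0.0339,  0.0965])]
178 [array([-0.0237, -0.0341,  0.096 ])]
179 [array([-0.0224, -0.0342,  0.0943])]
180 [array([-0.0243, -0.0343,  0.0895])]
181 [array([-0.0229, -0.0344,  0.0878])]
```

Both cameras agree that the shut fingertips are at z ≈ 0.117 m, while the reported TCP is at z = 0.079 m. The real tip is therefore about 37.5 mm above the reported TCP, and the finger passed over the knob without touching it. Everything is undisturbed. I'll work from the seen tip from now on: go back, descend and push.

send_rows([
  [-0.016,0,0,0],
  [-0.015,0,0,0],
  [0,0,0,0],
  [0,0,0.012,0],
  [0,0,0.012,0],
  [0,0,0.01,0],
  [0,0,0.003,0],
  [0,0,0,0],
])

```text
clock: 5.7
eef_pos: [0.583, 0.004, 0.0408]
tool_rot: [-0.162, 0.987, 0.0, -0.001]
ft_force: [-0.4, -1.7, 0.8]
grip_width: 0.0006
```

Run:
```python
from h import *
me()
K,T=KT("wrist");im,d=cams.camera("wrist");P=cloud(K,T,d)
for v in range(215,240,4):print(v,W2P(P[v,248]))
cv2.imwrite("pics/w6.png",cv2.resize(im[40:300,130:400],None,fx=2.2,fy=2.2))
im,d=cams.camera("scene");cv2.imwrite("pics/s6.png",cv2.resize(im[140:215,200:275],None,fx=8,fy=8,interpolation=2))
```

```text
prog TCP [-0.0006 -0.0312  0.0408] F [-0.4486 -1.7073  0.8076] tq [-0.0207  0.0503 -0.0233] t 5.7 q [ 0.007   0.5139 -0.017   1.0423 -0.     -0.3181]
215 [-0.0229 -0.033   0.0958]
219 [-0.0054 -0.0338  0.0541]
223 [-0.0025 -0.0338  0.0532]
227 [-0.0115 -0.0333  0.082 ]
231 [-0.0114 -0.0332  0.087 ]
235 [-0.0115 -0.0331  0.0921]
239 [-0.011  -0.0331  0.0955]
```

View pics/w6.png

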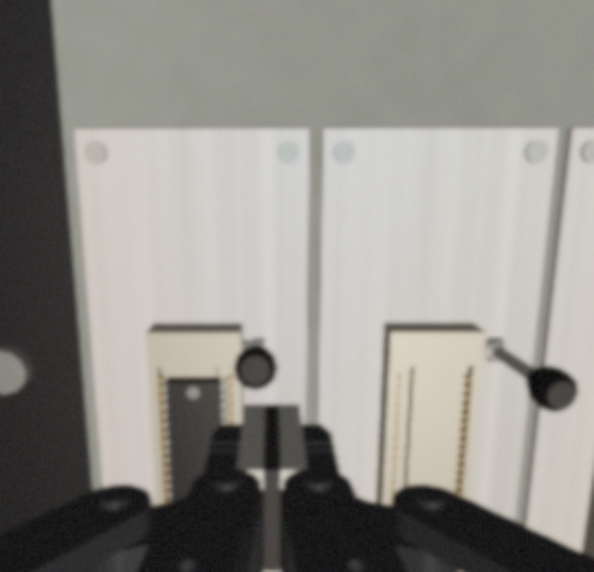

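View pics/s6.png

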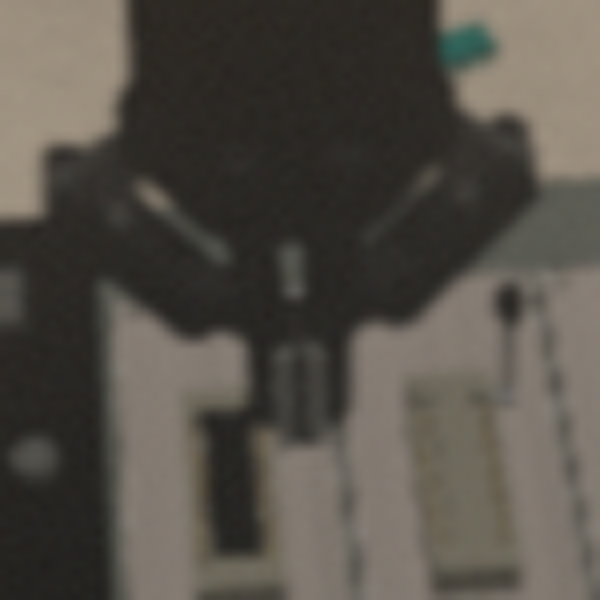

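The tip is now at z ≈ 0.08 behind the knob (knob at (256,367) in the wrist crop) and clear of the chip. Now I'll push.

send_rows([
  [0.004,0,0,0],
  [0.003,0,0,0],
  [0.003,0,0,0],
  [0.003,0,0,0],
  [0.003,0,0,0],
  [0.002,0,0,0],
  [0.002,0,0,0],
  [0,0,0,0],
])

```text
clock: 6.6
eef_pos: [0.5653, -0.0022, 0.0422]
tool_rot: [-0.162, 0.987, -0.0, 0.0]
ft_force: [2.7, 1.3, 1.0]
grip_width: -0.0
```

Run:
```python
from h import *
me()
K,T=KT("wrist");im,d=cams.camera("wrist");P=cloud(K,T,d)
cv2.imwrite("pics/w7.png",cv2.resize(im[40:300,130:400],None,fx=2.2,fy=2.2))
```

```text
prog TCP [-0.0194 -0.0315  0.0422] F [2.6541 1.3052 0.9759] tq [ 0.1977 -0.4608  0.034 ] t 6.6 q [-0.0039  0.479  -0.0718  1.0194 -0.     -0.3291]
```

View pics/w7.png

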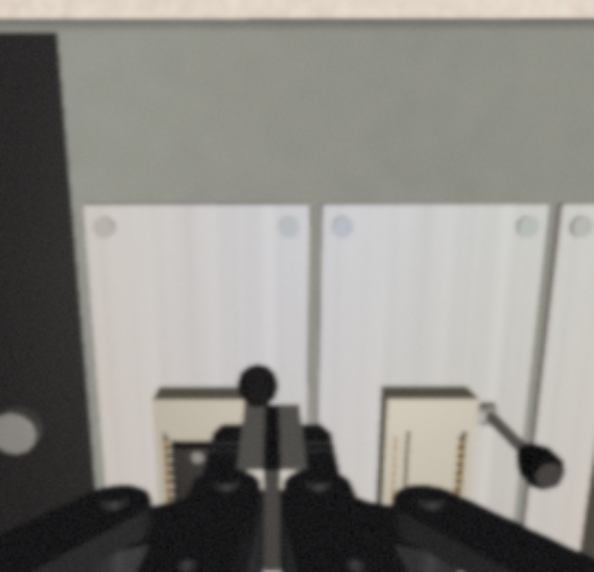

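The finger is now in contact at about 3 N and the knob is moving in front of it. I'll continue.

send_rows([
  [0.002,0,0.0005,0],
  [0.002,0,0.0005,0],
  [0.002,0,0.0005,0],
  [0.002,0,0.0005,0],
  [0.002,0,0.0005,0],
  [0.002,0,0,0],
  [0,0,0,0],
])

```text
clock: 7.35
eef_pos: [0.5531, -0.0063, 0.0394]
tool_rot: [-0.162, 0.987, -0.0, -0.001]
ft_force: [1.0, 0.5, 0.8]
grip_width: 0.0002
```

Run:
```python
from h import *
me()
K,T=KT("wrist");im,d=cams.camera("wrist");P=cloud(K,T,d)
for v in range(196,232,3):print(v,W2P(P[v,246]))
cv2.imwrite("pics/w8.png",cv2.resize(im[40:300,130:400],None,fx=2.2,fy=2.2))
```

```text
prog TCP [-0.0322 -0.0314  0.0394] F [1.0404 0.4633 0.7597] tq [ 0.0692 -0.2361 -0.0629] t 7.35 q [-0.0112  0.4619 -0.1087  1.0012 -0.0003 -0.3361]
196 [-0.0519 -0.0351  0.0534]
199 [-0.0501 -0.0351  0.0539]
202 [-0.0552 -0.0345  0.0765]
205 [-0.0538 -0.0345  0.0772]
208 [-0.0531 -0.0345  0.0798]
211 [-0.0514 -0.0345  0.0795]
214 [-0.0501 -0.0345  0.0804]
217 [-0.0483 -0.0345  0.0797]
220 [-0.0461 -0.0345  0.0784]
223 [-0.0433 -0.0346  0.0753]
226 [-0.0434 -0.0345  0.0797]
229 [-0.0429 -0.0345  0.0824]
```

View pics/w8.png

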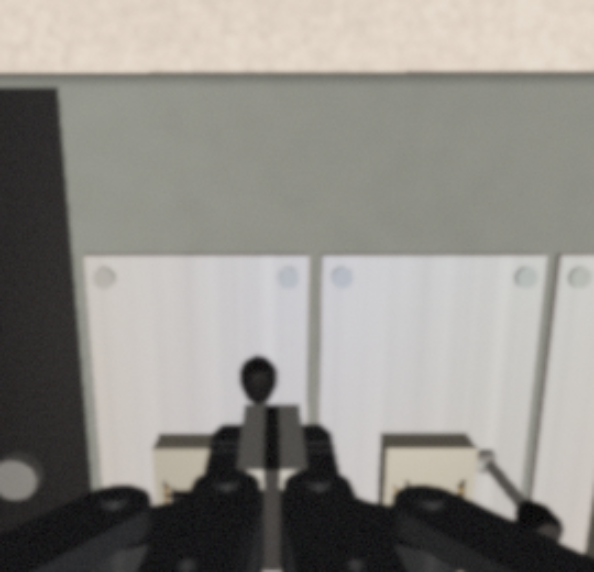

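The knob is at x ≈ −50 mm with its top at z ≈ 0.080, so θ ≈ 1.1 rad. I'll back off, rise, move over it and press down from above.

send_rows([
  [-0.003,0,0,0],
  [0,0,-0.012,0],
  [0,0,-0.01,0],
  [0,0,0,0],
  [0.012,-0.003,0,0],
  [0.012,0,0,0],
  [0,0,0,0],
  [0,0,0.006,0],
  [0,0,0.006,0],
  [0,0,0.003,0],
  [0,0,0,0],
])

```text
clock: 8.5
eef_pos: [0.5343, -0.0156, 0.0456]
tool_rot: [-0.162, 0.987, 0.0, -0.001]
ft_force: [0.8, -0.2, 0.3]
grip_width: 0.0
```

Run:
```python
from h import *
me()
K,T=KT("wrist");im,d=cams.camera("wrist");P=cloud(K,T,d)
cv2.imwrite("pics/w9.png",cv2.resize(im[40:300,130:400],None,fx=2.2,fy=2.2))
K,T=KT("scene");im,d=cams.camera("scene");P=cloud(K,T,d)
for v in range(165,195,2):print(v,W2P(P[v,232]))
cv2.imwrite("pics/s9.png",cv2.resize(im[140:215,200:275],None,fx=8,fy=8,interpolation=2))
```

```text
prog TCP [-0.053  -0.0342  0.0456] F [ 0.7547 -0.2227  0.2893] tq [ 0.0015 -0.0131  0.0142] t 8.5 q [-0.029   0.4237 -0.1528  0.9962 -0.0002 -0.3543]
165 [-0.0426 -0.0385  0.117 ]
167 [-0.0413 -0.0388  0.1124]
169 [-0.0408 -0.039   0.1072]
171 [-0.0405 -0.0392  0.1016]
173 [-0.0394 -0.0395  0.0968]
175 [-0.0412 -0.0397  0.0892]
177 [-0.0403 -0.04    0.0841]
179 [-0.0652 -0.0395  0.0546]
181 [-0.0576 -0.04    0.0555]
183 [-0.0517 -0.0404  0.0549]
185 [-0.0434 -0.0408  0.0566]
187 [-0.0401 -0.0412  0.0536]
189 [-0.0222 -0.0419  0.0649]
191 [-0.0142 -0.0423  0.0667]
193 [-0.0123 -0.0426  0.0624]
```

View pics/w9.png

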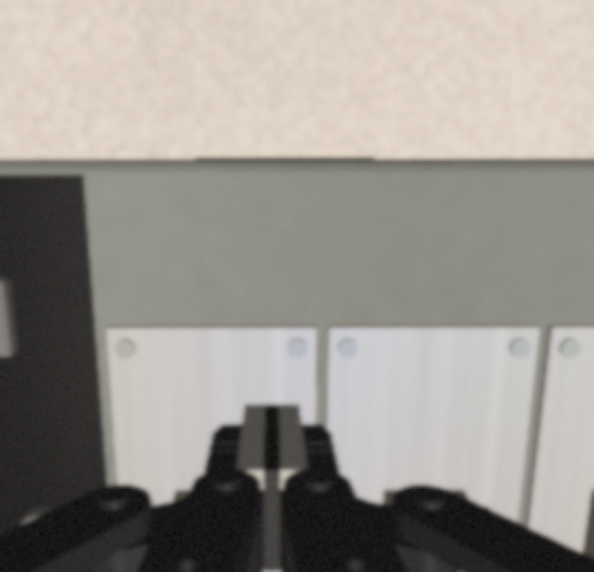

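View pics/s9.png

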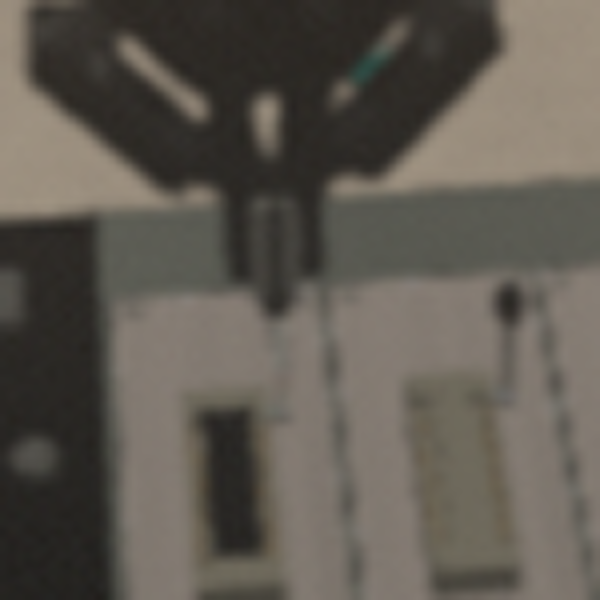

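The finger is directly over the knob (275,300 in the scene crop). I'll press down slowly.

send_rows([
  [0,0,0.003,0],
  [0,0,0.003,0],
  [0,0,0.002,0],
  [0,0,0.002,0],
  [0,0,0.002,0],
  [0,0,0.002,0],
  [0,0,0.002,0],
  [0,0,0,0],
])

```text
clock: 9.4
eef_pos: [0.535, -0.0156, 0.0311]
tool_rot: [-0.162, 0.987, -0.0, 0.0]
ft_force: [-3.1, -0.7, 5.7]
grip_width: -0.0002
```

send_rows([
  [0,0,0.001,0],
  [0,0,0,0],
])

```text
clock: 9.6
eef_pos: [0.5351, -0.0156, 0.0308]
tool_rot: [-0.162, 0.987, -0.0, 0.0]
ft_force: [-4.2, -0.2, 10.2]
grip_width: -0.0002
```

The force rises without further travel, which suggests the stop. I'll lift off and measure the knob.

send_rows([
  [0,0,-0.006,0],
  [-0.015,0.0,-0.015,0],
  [-0.015,0,-0.015,0],
  [0,0,-0.01,0],
  [0,0,0,0],
])

```text
clock: 10.1
eef_pos: [0.5645, -0.0059, 0.0768]
tool_rot: [-0.162, 0.987, -0.0, 0.001]
ft_force: [0.8, 1.3, -0.1]
grip_width: -0.0002
```

Run:
```python
from h import *
me()
K,T=KT("wrist");im,d=cams.camera("wrist");P=cloud(K,T,d)
Q=(P[...,:2]-tp)@Rp
k=(abs(Q[...,1]+.0345)<.004)&(Q[...,0]>-.062)&(Q[...,0]<-.02)&(P[...,2]>.0565)&(P[...,2]<.09)
for a in np.arange(-.060,-.02,.002):
    s=k&(abs(Q[...,0]-a)<.001); 
    if s.sum(): print(round(a,3),s.sum(),P[...,2][s].max().round(4))
cv2.imwrite("pics/w10.png",cv2.resize(im[40:300,130:400],None,fx=2.2,fy=2.2))
im,d=cams.camera("scene");cv2.imwrite("pics/s10.png",cv2.resize(im[140:215,200:275],None,fx=8,fy=8,interpolation=2))
```

```text
prog TCP [-0.0214 -0.0347  0.0768] F [ 0.7519  1.2885 -0.1096] tq [-0.0338  0.053  -0.0318] t 10.1 q [-0.0105  0.4426 -0.0311  1.0942 -0.     -0.336 ]
-0.058 30 0.0641
-0.056 33 0.0648
-0.054 34 0.0648
-0.052 31 0.0648
-0.05 29 0.0635
-0.048 16 0.0629
-0.046 15 0.061
-0.044 14 0.0615
-0.042 13 0.061
-0.04 14 0.0614
-0.038 14 0.0613
-0.036 15 0.0616
-0.034 13 0.0611
-0.032 13 0.0616
-0.03 12 0.0619
-0.028 15 0.0615
-0.026 16 0.0649
-0.024 17 0.0645
-0.022 33 0.0643
```

View pics/w10.png

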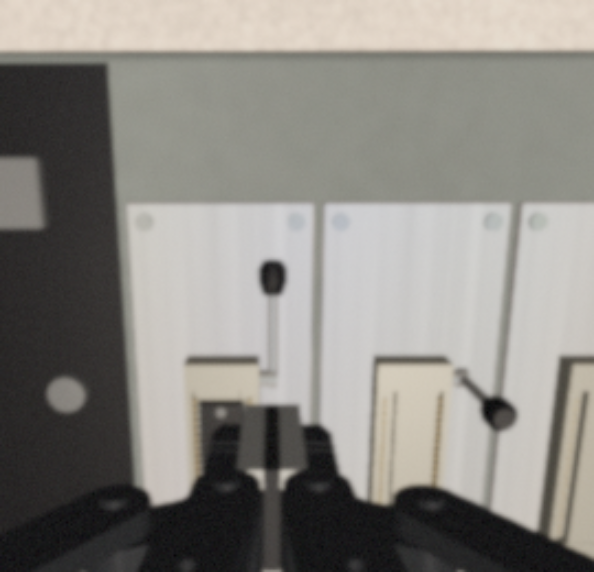

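View pics/s10.png

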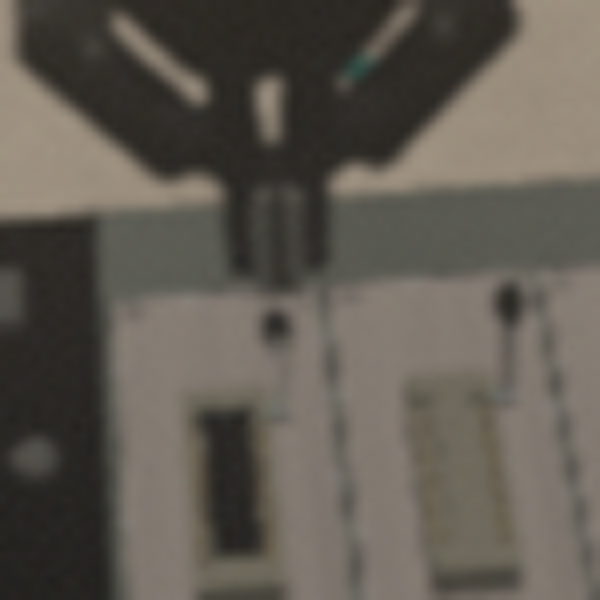

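Lever a is flat: its knob top is at z = 0.0648 (expected 0.065) and its rod is level from pivot to knob. The contact showed the tip about 34.5 mm above the reported TCP. Now I'll move over the start key.

send_rows([
  [0.014,-0.023,0,0],
  [0.014,-0.023,0,0],
  [0.014,-0.023,0,0],
  [0.0145,-0.023,0,0],
  [0,0,0.015,0],
  [0,0,0.015,0],
  [0,0,0.008,0],
  [0,0,0,0],
])

```text
clock: 11.0
eef_pos: [0.5368, -0.1109, 0.0355]
tool_rot: [-0.162, 0.987, 0.001, -0.002]
ft_force: [-0.7, -0.6, -0.4]
grip_width: 0.0002
```

Run:
```python
from h import *
me();print(goto(-.078,-.1265,.0235))
im,d=cams.camera("wrist")
cv2.imwrite("pics/w11.png",cv2.resize(im[40:300,130:400],None,fx=2.2,fy=2.2))
K,T=KT("scene");im,d=cams.camera("scene");P=cloud(K,T,d)
for v in range(160,186,2):print(v,W2P(P[v,193]))
cv2.imwrite("pics/s11.png",cv2.resize(im[140:215,160:235],None,fx=8,fy=8,interpolation=2))
```

```text
prog TCP [-0.081  -0.1254  0.0355] F [-0.7174 -0.5845 -0.4213] tq [0.0299 0.0174 0.0362] t 11.0 q [-0.2037  0.4604 -0.1231  0.992  -0.     -0.5287]
[-0.0031 -0.0011  0.012 ]
160 [-0.0691 -0.1219  0.1157]
162 [-0.067  -0.1223  0.1118]
164 [-0.0694 -0.1231  0.104 ]
166 [-0.0672 -0.1236  0.1001]
168 [-0.0682 -0.1243  0.0934]
170 [-0.0691 -0.125   0.0868]
172 [-0.0695 -0.1257  0.0804]
174 [-0.0687 -0.1263  0.0751]
176 [-0.0823 -0.1283  0.0566]
178 [-0.0741 -0.1282  0.0579]
180 [-0.0679 -0.1282  0.0575]
182 [-0.066  -0.1287  0.053 ]
184 [-0.0588 -0.1286  0.0536]
```

View pics/w11.png

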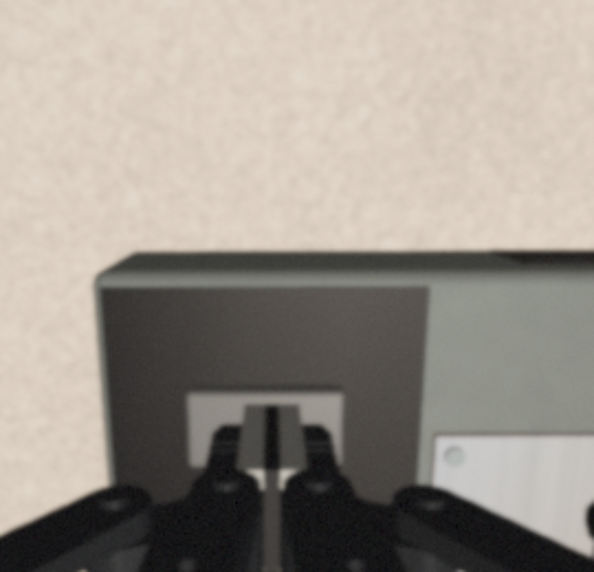

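View pics/s11.png

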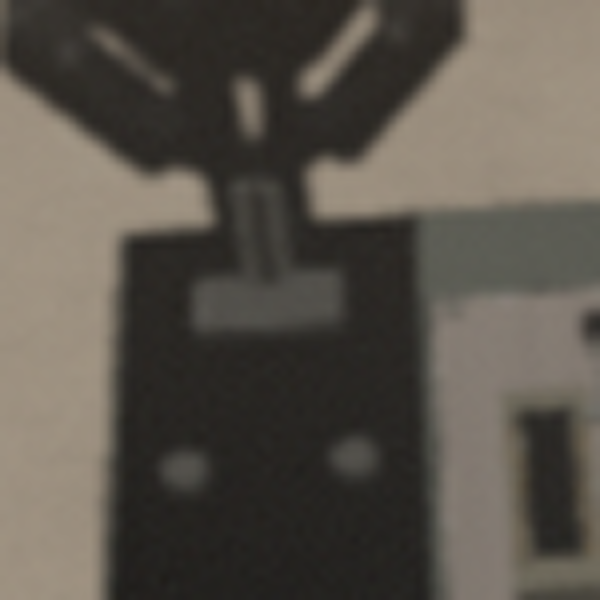

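The finger is above the rectangular start key (265,300 in the scene crop). The round keys (185,470) and (355,458) are clear of it. I'll shift 3 mm away from the robot and press in small steps.

send_rows([
  [-0.003,-0.001,0,0],
  [0,0,0.004,0],
  [0,0,0.004,0],
  [0,0,0.003,0],
  [0,0,0.002,0],
  [0,0,0,0],
])

```text
clock: 11.7
eef_pos: [0.542, -0.1111, 0.0243]
tool_rot: [-0.162, 0.987, 0.0, -0.0]
ft_force: [-1.0, 0.7, 1.6]
grip_width: 0.0002
```

send_rows([
  [0,0,0.001,0],
  [0,0,0.001,0],
  [0,0,0,0],
])

```text
clock: 12.0
eef_pos: [0.5421, -0.1111, 0.0226]
tool_rot: [-0.162, 0.987, 0.0, -0.0]
ft_force: [-1.9, 0.9, 3.0]
grip_width: -0.0001
```

send_rows([
  [0,0,0.001,0],
  [0,0,0.001,0],
  [0,0,0,0],
])

```text
clock: 12.3
eef_pos: [0.5422, -0.1111, 0.0208]
tool_rot: [-0.162, 0.987, 0.0, -0.0]
ft_force: [-2.5, 1.0, 5.0]
grip_width: -0.0002
```

send_rows([
  [0,0,0.001,0],
  [0,0,0,0],
])

```text
clock: 12.5
eef_pos: [0.5422, -0.1111, 0.0207]
tool_rot: [-0.162, 0.987, -0.0, 0.0]
ft_force: [-3.9, 1.1, 10.0]
grip_width: -0.0002
```

The key bottomed out: force went from 5 to 10 N with no further travel. I'll release and retreat upwards.

send_rows([
  [0,0,0,0],
  [0,0,-0.003,0],
  [0,0,-0.003,0],
  [0,0,-0.01,0],
  [0,0,-0.03,0],
  [0,0,-0.04,0],
  [0,0,-0.04,0],
  [0.04,0,-0.03,0],
  [0.04,0,0,0],
  [0.03,0,0,0],
  [0,0,0,0],
])

```text
clock: 13.6
eef_pos: [0.4352, -0.1472, 0.1764]
tool_rot: [-0.161, 0.987, -0.0, -0.0]
ft_force: [0.2, 0.5, -0.5]
grip_width: 0.0001
```

Run:
```python
from h import *
me()
K,T=KT("scene");im,d=cams.camera("scene")
im2=cv2.imread("pics/scene0.png")
a=cv2.resize(im[100:270,150:360],None,fx=3.5,fy=3.5,interpolation=2);cv2.imwrite("pics/s12.png",a)
df=cv2.absdiff(im,im2).max(2);df[:150]=0
df=(cv2.GaussianBlur(df,(3,3),0)>25).astype(np.uint8);n,l,s,c=cv2.connectedComponentsWithStats(df)
for k in range(1,n):
    if s[k,4]>3: print(s[k],c[k])
P=cloud(K,T,d);Q=(P[...,:2]-tp)@Rp
s=(abs(Q[...,0]+.078)<.008)&(abs(Q[...,1]+.1265)<.017);print("start key z",np.median(P[...,2][s]))
im,d=cams.camera("wrist");cv2.imwrite("pics/w12.png",cv2.resize(im,(800,600)))
```

```text
prog TCP [-0.189  -0.1273  0.1764] F [ 0.1768  0.5079 -0.5184] tq [ 0.0188 -0.1048  0.0578] t 13.6 q [-0.3256  0.1719 -0.1389  1.2601 -0.0008 -0.6481]
[233 176   4   4  14] [234.6429 177.2857]
start key z 0.0576218451692051
```

View pics/s12.png

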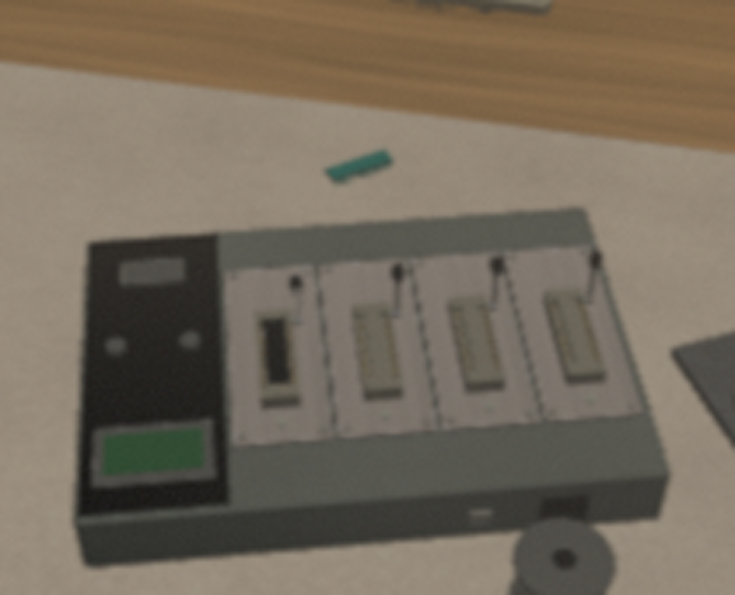

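The final scene picture differs from the first only at lever a's knob. The chip, the other levers, the round keys and the loose things in view are unchanged, and the start key is back up (z = 0.0576). I'm handing the job in.

```bash
python3 -c "
from workcell import order
print(order.job_done())"
```

```text
the job is handed in; nothing more can be done
None
```

I pushed the lever of the chip's socket (the rightmost one, next to the black strip) down flat. Then I pressed the start key fully down and let it go. The job was handed in at about 14 s, with the arm clear of everything.

**Checks**
- **Lever:** measured after the push, the knob top is at 64.8 mm (65 expected when flat) and the rod is level. The highest reading while pressing was about 10 N, at the stop.
- **Start key:** it moved about 3.6 mm after the first measured contact, then stopped: the force went from 5 to 10 N with no further travel. It is back up, with its top at 57.6 mm (58 expected).
- **Everything else:** the final scene picture differs from the first only at that lever's knob. The chip, the other three levers, the round keys and the loose things show no change.

**Disagreement:** the reported TCP lies about 35 mm below the real fingertips. The cameras suggested about 37.5 mm, and the contact with the lever about 34.5 mm. Because of this my first pass went over the knob without touching anything. I corrected the height and repeated it.

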